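# Vent the ironing boiler, unscrew its filler cap and hold it over the neck

### The arm

A 6-joint arm with a two-finger parallel gripper is mounted at the origin on the work surface. World frame = base frame: x ahead of the robot, y to its left, z up, the work surface at z = 0. Lengths are in m, angles in rad, forces in N, time in s.
With the tool pointing down it reaches from about 0.35 to 0.775 m from the base axis. Payload 5.5 kg.
Tool frame: the origin (TCP) lies on the centre line of the jaws, within the pads' length; the fingertips stand 11 mm ahead of it and the grasp point (between the pads) lies 8 mm behind it (env.tip_extent is the distance from the TCP to the fingertips, in m); z points along the fingers, y is the line along which they close (so a half turn about z gives the same grasp; the last joint's range is limited). The gripper opens to 85 mm and grips with 20 to 120 N. Pads are 22 mm wide; open, the fingers measure 114 mm over their backs; the gripper's body (76 mm by 85 mm) begins 54 mm behind the grasp point. The pads swing forward as they close: fully open they stand 13 mm farther back than shut.
Start: joints at [1.027, 0.313, 0.046, 1.304, 0, 1.431], TCP at [0.226, 0.529, 0.242] pointing down, gripper open.
Joint ranges: [-2.76, 2.76], [-0.86, 1.69], [-1.03, 1.26], [-2.2, 2.34], [-1.47, 1.5], [-3.14, 3.14]. Speed limits (rad/s): [2.57, 2.57, 3.14, 3.14, 3.14, 3.14].

### API

Orientations are given as a unit quaternion [w, x, y, z].
In Python, from workcell import env gives the robot as it stands.
- The arm moves only by the shell command python3 -m jog 'ROWS' [FORCE]. ROWS is JSON, a list of rows, each a list of 5 numbers: the gripper's target within -1 to 1 (shut at 1, half-way at 0, fully open at -1), then the shift along the tool's x, y, z in m, then the turn about the tool's z in degrees. In form: [[fingers, tx, ty, tz, turn], ...]. A call has 1 to 5 rows; each row shifts and turns the commanded pose from where the row before left it, along the tool's axes as they then stand; what a row does not reach is not made up. A row lasts 1/12 s, in which the tool goes at most 41.7 mm and 7.16 degrees, less where a joint would pass 70% of its speed; a pose out of reach is approached as far as the arm can. A call is refused whole if a number of a shift passes 0.0417 or a number of a turn 7.16, either way. A call with a gripper value outside its range is refused whole. The fingers move at their own pace and stop on an object; FORCE is the grip in N (left out, the last holds). Time passes only in rows, so rows that do not move let the fingers close. It gives the time, the measured TCP pose, the force, the opening and the grip force at its end, in the units of the state.
- env.get_state(): the state, without advancing time (a new reading comes with each control period).
- env.read_camera(name): name is "scene" or "top"; returns a dict with "img" (480x640x3 uint8, red, green, blue), "fov_y" (degrees; the focal length in pixels is half the picture's height over the tangent of half this angle, whatever the lens; pixels are square), "cx", "cy" (the principal point, pixels), "T" (4x4, takes a point from camera to world coordinates). Camera axes: x right, y up, looking along -z (the intrinsics and any distortion apply to the point x, -y, -z); pixel columns grow to the right and rows downward; lengths in m; the calibration is good to about 2 mm. A picture is of the moment at which its call begins. There is no depth.
- env.hand_in(): hands the job in; it is judged then, once.
The state is a dict: "clock": time; "joint_pos": joint angles; "qvel": joint speeds; "tau": joint torques, N m; "tcp_pos": TCP position; "orientation": TCP orientation; "wrist_force": force on the tool from outside, world axes, zero at the start; "ft_torque": the same for the moment, N m; "finger_gap": finger opening in m; "grip_force": force on a finger pad.
Only numpy, scipy, OpenCV 4.12 (cv2) and the standard library are available. Lean on these libraries where they do the work, as an engineer would, in place of code of your own. Each camera call takes 0.05 s, during which the arm holds its last target. There are 200 camera calls.

### The job

Get the little steam boiler on the laundry counter ready for refilling: first flip the vent lever on its safety valve fully up and leave it up, then unscrew the tight filler cap anticlockwise, bracing the boiler so that it does not slide, turn or lift. Stop turning once the thread lets go, lift the cap straight up until it is just clear of the neck, and finish while still holding it, upright and still, centred over the open neck with a couple of centimetres of clear air beneath it. Leave everything else on the counter alone.

Things in the scene. Friction and masses are not known exactly. Their poses are not given: they have to be found in the camera images.
- boiler: Steam boiler of an ironing station, loose on four rubber feet, about 2 kg: white base tray 236 mm square, upright steel shell 216 mm across, head 165 mm above the counter, control box on its -x side out to 148 mm. Slides or turns if shoved or twisted hard; lifts if the cap is pulled before its thread is free. Origin: centre of its underside, below the neck; z up.
- neck (a point): Centre of the brass filler neck's rim (37 mm across) on the boiler's z axis, 200 mm above the counter; axes as the boiler's. Right-hand three-start interrupted thread: 37 to 47 degrees anticlockwise (from above) brings the cap free; 50 to 65 always does; soon after, the next thread start blocks turning.
- valve (a point): Middle of the vent lever's pivot pin, on top of the boiler's brass safety valve: 88 mm from the neck's axis towards the boiler's +y, 201 mm above the counter; fixed to the boiler, axes parallel to its.
- cap_center (a point): Black round ribbed filler cap, 56 mm across, 38 mm high. Point on its axis, 14 mm below its top; skirt ends 24 mm below it. Closed: 10 mm above the rim. Grip the band from 14 mm above to 6 mm below, by the sides, any yaw. Tight: up to 0.8 N m (grip about 60 N). A sprung gasket (40 N) loads the thread; leaning on it with 5 to 10 N eases it and braces the boiler. Free, it pops up 2 mm. 0.14 kg.
- cap: The same filler cap; origin on its axis 10 mm below point cap_center (level with the neck's rim when closed); z up.
- vent_lever (a joint): Easing (vent) lever of the brass safety valve: 0 = down (level, pointing to the boiler's +y, away from the cap), 1.3 rad = fully up at its stop. Stiff (about 1.2 N at the tab), stays where it is left.
- vent_tab (a point): Middle of the turned-down tab at the lever's free end: steel, 12 mm wide along the boiler's x, 5 thick, 18 tall. Lever down: 133.5 mm from the neck's axis towards the boiler's +y, 198 mm above the counter. Its arc about point valve (axis along the boiler's x) has radius 45.6 mm, up and back over the pivot. Can be pinched by its width from above and led along the arc, fingers upright.
- funnel: Bystander: white funnel standing mouth down, 92 mm across, 85 mm high. Origin under its centre.
- jug: Bystander: white plastic measuring jug, 92 mm across, 115 mm high, handle on its +y. Origin under its centre.
- descaler: Bystander: white descaler bottle, 64 mm across, 170 mm high. Origin under its centre.
- brush: Bystander: wooden clothes brush lying bristles down, 150 x 48 mm, 34 mm high. Origin under its centre.
Not all that is in view belongs to the job. There is more than one size of the cap; the job needs the largest.

How it is judged:
By the outcome, as a careful person would: the job done as asked, in the order asked, and still so for the second after the job is handed in, while the arm keeps its last pose, push and grip.
It also fails if it takes over 54 s, if anything falls off the work surface, if the arm or the gripper's body presses on something with over 40 N, if the wrist force passes 120 N, or if a joint passes its speed limit or range.

## Working session

There is one attempt and no reset: what is moved stays moved. The work goes in short steps, Python scripts to look and compute and a shell command to move; the robot and the scene stay as the last step left them, time stands still between calls to the robot, and variables do not carry over. Pictures are saved under pics/ and viewed, at most 10 in all, crops included, and the job is handed in when it is done.

```bash
mkdir -p pics
python3 - <<'E'
from workcell import env
import cv2
for n in ["scene","top"]:
    c=env.read_camera(n); cv2.imwrite(f"pics/{n}0.png",c["img"][:,:,::-1])
    print(n,{k:v for k,v in c.items() if k!="img"})
print(env.get_state())
E
```

```text
scene {'fov_y': 50.321052156912835, 'cx': 326.68054147088344, 'cy': 245.15870609202858, 'T': array([[ 0.1120119 , -0.75690354,  0.64385586,  1.19775045],
       [ 0.9936366 ,  0.0930184 , -0.06351292, -0.02220119],
       [-0.01181729,  0.64687295,  0.76250623,  0.86192045],
       [ 0.        ,  0.        ,  0.        ,  1.        ]])}
top {'fov_y': 47.60487422054439, 'cx': 332.7087951525681, 'cy': 241.58886553947406, 'T': array([[ 0.02479584,  0.98296683, -0.18210268,  0.38847789],
       [-0.99934898,  0.02914779,  0.02126064,  0.03448787],
       [ 0.0262064 ,  0.18145695,  0.98304964,  1.07363756],
       [ 0.        ,  0.        ,  0.        ,  1.        ]])}
{'clock': 0.1, 'joint_pos': array([ 1.02737261e+00,  3.13918826e-01,  4.50802842e-02,  1.30360226e+00,
       -1.34988119e-05,  1.43122228e+00]), 'qvel': array([ 0.00071535, -0.00136022,  0.00296968,  0.00071987, -0.00023847,
       -0.00135973]), 'tau': array([ 3.00228879e-03, -4.81725848e+01,  2.99243850e+01,  1.27458092e-02,
       -9.43918599e-05,  3.91422770e-05]), 'tcp_pos': array([0.22571926, 0.52836031, 0.24149668]), 'orientation': array([-2.69006726e-04,  2.00555350e-01,  9.79682028e-01, -7.77014511e-04]), 'wrist_force': array([ 0.31396605,  0.25185881, -0.5241902 ]), 'ft_torque': array([ 0.00610308, -0.00170719, -0.01513753]), 'grip_force': 0.0, 'finger_gap': 0.08556589936865837}
```

View pics/scene0.png

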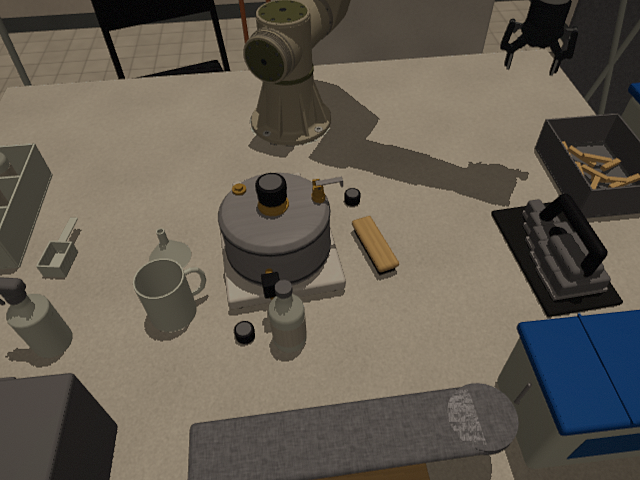

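View pics/top0.png

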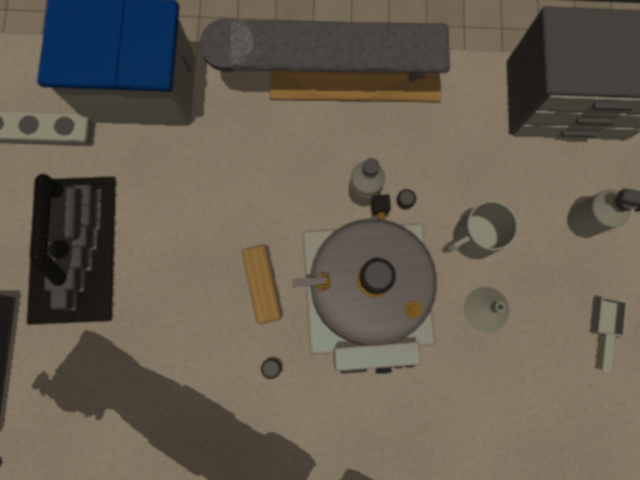

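The scene view shows the cap at about (271,187) and the lever tab at about (341,181). The top view shows the cap at about (378,274), the tab at about (297,281), and the tray corners at roughly (304,230), (425,224), (434,346), (310,352). Next I'll zoom in to refine these.

```bash
cat > h.py <<'E'
import numpy as np, cv2
from workcell import env
def ray(c,u,v):
    f=240/np.tan(np.radians(c["fov_y"])/2)
    d=c["T"][:3,:3]@np.array([(u-c["cx"])/f,-(v-c["cy"])/f,-1.]); return c["T"][:3,3],d
def onz(c,u,v,z):
    o,d=ray(c,u,v); return o+d*(z-o[2])/d[2]
def proj(c,p):
    f=240/np.tan(np.radians(c["fov_y"])/2)
    q=c["T"][:3,:3].T@(np.asarray(p)-c["T"][:3,3]); return np.array([c["cx"]-f*q[0]/q[2],c["cy"]+f*q[1]/q[2]])
def tri(c1,p1,c2,p2):
    o1,d1=ray(c1,*p1);o2,d2=ray(c2,*p2)
    s=np.linalg.lstsq(np.c_[d1,-d2],o2-o1,rcond=None)[0]
    a=o1+s[0]*d1;b=o2+s[1]*d2; return (a+b)/2,np.linalg.norm(a-b)
E
python3 - <<'E'
from h import *
s=env.read_camera("scene");t=env.read_camera("top")
a=cv2.resize(t["img"][215:365,280:445],None,fx=3.4,fy=3.4,interpolation=cv2.INTER_CUBIC)
b=cv2.resize(s["img"][165:315,210:360],None,fx=3.4,fy=3.4,interpolation=cv2.INTER_CUBIC)
b=cv2.resize(s["img"][165:225,225:365],None,fx=5,fy=5,interpolation=cv2.INTER_CUBIC)
a=cv2.resize(t["img"][250:310,285:425],None,fx=5,fy=5,interpolation=cv2.INTER_CUBIC)
im=np.clip(np.vstack([a,b])[:,:,::-1].astype(float)*1.6,0,255)[:600]
cv2.imwrite("pics/crop.png",im)
for n,c,(x,y,w,h) in [("top",t,(350,250,60,50)),("scene",s,(245,165,60,50))]:
    m=(c["img"][y:y+h,x:x+w].max(2)<50).astype(np.uint8)
    k,l,st,ce=cv2.connectedComponentsWithStats(m)
    for i in range(1,k):
        if st[i,4]>80: print(n,st[i]+[x,y,0,0,0],ce[i]+[x,y])
# tray corners from top, light mask
for p in [(304,230),(425,224),(434,346),(310,352)]: print(onz(t,*p,0.03))
E
```

```text
top [360 258  35  36 374] [375.85026738 276.84491979]
scene [255 173  32  35 610] [271.55409836 193.48688525]
[0.60318429 0.06864256 0.03      ]
[ 0.62245842 -0.16918109  0.03      ]
[ 0.38650709 -0.18485187  0.03      ]
[0.36966548 0.0493451  0.03      ][ WARN:0@2.176] global loadsave.cpp:1063 imwrite_ Unsupported depth image for selected encoder is fallbacked to CV_8U.
```

View pics/crop.png

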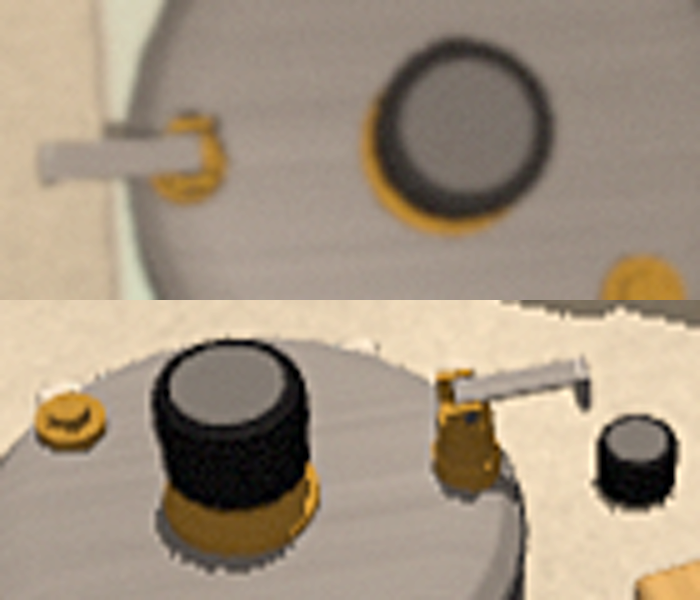

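In the zoom, the cap's top face centre is at top (378,275) and scene (270.4,179.6). The lever's free end is at top (293.5,282.5), and the tab's middle is at scene (342,182.4).

Run:
```python
from h import *
s=env.read_camera("scene");t=env.read_camera("top")
print(tri(t,(378,275),s,(270.2,179.5)), onz(t,378,275,.224),onz(s,270.2,179.5,.224))
print("tab",tri(t,(294,282.3),s,(342,182)),onz(t,293.5,282.3,.207),onz(s,342,182,.198))
# lever axis in top: pivot end vs free end
print("lever line",onz(t,294,282.3,.207),onz(t,324,281,.207))
# tray edges: light mask
hsv=cv2.cvtColor(t["img"],cv2.COLOR_RGB2HSV); print(hsv[240,312],hsv[240,295],hsv[340,425],hsv[340,315])
m=((hsv[...,0]>32)&(hsv[...,0]<100)&(hsv[...,2]>110)).astype(np.uint8); q=np.zeros_like(m);q[215:360,296:440]=m[215:360,296:440]
k,l,st,ce=cv2.connectedComponentsWithStats(q);print(st)
pts=[]
L=[];R=[]
for v in range(236,346,3):
    u=np.where(q[v])[0]
    if len(u): 
        if u.min()<318:L.append(onz(t,u.min()-.5,v,.03)[:2])
        if u.max()>420:R.append(onz(t,u.max()+.5,v,.03)[:2])
for P in (L,R):
    P=np.array(P);vx,vy,x0,y0=cv2.fitLine(P.astype(np.float32),cv2.DIST_HUBER,0,.01,.01).ravel();print(len(P),np.degrees(np.arctan2(vy,vx)),x0,y0)
st=env.get_state();from scipy.spatial.transform import Rotation as Ro
w,x,y,z=st["orientation"];print(Ro.from_quat([x,y,z,w]).as_matrix().round(3))
```

```text
(array([ 0.49395579, -0.05514761,  0.22870109]), np.float64(0.0016963888469656114)) [ 0.49451469 -0.05650322  0.224     ] [ 0.48886518 -0.05453859  0.224     ]
tab (array([0.48245472, 0.07812806, 0.19652462]), np.float64(0.003564655017936764)) [0.48114293 0.07664697 0.207     ] [0.48409004 0.07968957 0.198     ]
lever line [0.48116494 0.07585089 0.207     ] [0.48457085 0.02807364 0.207     ]
[ 25  36 134] [ 16  61 130] [ 24  36 134] [ 42  28 139]
[[     0      0    640    480 306058]
 [   311    301      1      1      1]
 [   312    303      1      2      2]
 [   311    306     32     45    674]
 [   337    348     61     12    444]
 [   396    350      1      1      1]
 [   396    352      3      2      3]
 [   399    355      1      1      1]
 [   410    357      6      3     12]
 [   398    358      3      2      4]]
13 4.1740108 0.42034623 0.047768023Traceback (most recent call last):
  File "<stdin>", line 19, in <module>
cv2.error: OpenCV(4.12.0) /io/opencv/modules/imgproc/src/linefit.cpp:618: error: (-215:Assertion failed) npoints2 >= 0 || npoints3 >= 0 in function 'fitLine'
```

```bash
R='1'; 
python3 -m jog '[[-1,-0.0275,-0.0209,-0.004,0],[-1,-0.0275,-0.0209,-0.004,0],[-1,-0.0275,-0.0209,-0.004,0],[-1,-0.0275,-0.0209,0,0],[-1,-0.0275,-0.0209,0,0]]'
python3 -m jog '[[-1,-0.0275,-0.0209,0,0],[-1,-0.0275,-0.0209,0,0],[-1,-0.0275,-0.0209,0,0],[-1,-0.0275,-0.0209,0,0],[-1,-0.0275,-0.0209,0,0]]'
python3 -m jog '[[-1,-0.0275,-0.0209,0,0],[-1,-0.0275,-0.0209,0,0],[-1,-0.0275,-0.0209,0,0],[-1,-0.0275,-0.0209,0,0],[-1,-0.0275,-0.0209,0,0]]'
python3 -m jog '[[0,0,0,0,7],[0,0,0,0,7],[0,0,0,0,7],[0,0,0,0,7],[0,0,0,0,7]]'
python3 -m jog '[[0,0,0,0,7],[0,0,0,0,7],[0,0,0,0,7],[0,0,0,0,6.6],[0,0,0,0,7]]'
python3 -c "
from workcell import env;print(env.tip_extent,env.get_state()['joint_pos'])"
```

```text
clock: 0.72
tcp_pos: [0.3118, 0.3774, 0.2546]
orientation: [0.0, 0.2, 0.98, 0.0]
wrist_force: [1.9, 0.0, 0.5]
finger_gap: 0.0854
grip_force: 0.0
clock: 1.13
tcp_pos: [0.3972, 0.227, 0.2545]
orientation: [0.0, 0.2, 0.98, 0.0]
wrist_force: [1.3, 0.8, 0.2]
finger_gap: 0.0856
grip_force: 0.0
clock: 1.55
tcp_pos: [0.4826, 0.0767, 0.2545]
orientation: [0.0, 0.201, 0.98, 0.0]
wrist_force: [1.1, 0.6, -0.4]
finger_gap: 0.0855
grip_force: 0.0
clock: 1.97
tcp_pos: [0.4821, 0.0782, 0.2543]
orientation: [-0.0, 0.489, 0.872, 0.0]
wrist_force: [0.9, -1.0, 0.8]
finger_gap: 0.0427
grip_force: 0.0
clock: 2.38
tcp_pos: [0.482, 0.0784, 0.2543]
orientation: [-0.0, 0.726, 0.688, 0.0]
wrist_force: [-0.2, 0.4, 0.1]
finger_gap: 0.0425
grip_force: 0.0
0.011 [-3.34484983e-03  1.41761363e-01 -1.45018630e-01  1.28398919e+00
  7.43425252e-05  1.62099132e+00]
```

```bash
python3 -m jog '[[0,0,0,0,-7],[0,0,0,0.012,0],[0,0,0,0.012,0],[0,0,0,0,0]]'
python3 - <<'E'
from h import *
s=env.read_camera("scene");t=env.read_camera("top")
b=cv2.resize(s["img"][130:230,290:390],None,fx=4,fy=4,interpolation=cv2.INTER_CUBIC)
a=cv2.resize(t["img"][235:335,250:350],None,fx=4,fy=4,interpolation=cv2.INTER_CUBIC)
cv2.imwrite("pics/c2.png",np.clip(np.hstack([a,b])[:,:,::-1]*1.5,0,255).astype(np.uint8))
E
```

```text
clock: 2.72
tcp_pos: [0.4809, 0.0784, 0.2284]
orientation: [-0.001, 0.68, 0.733, -0.001]
wrist_force: [-0.2, -0.0, -0.2]
finger_gap: 0.0428
grip_force: 0.0
```

View pics/c2.png

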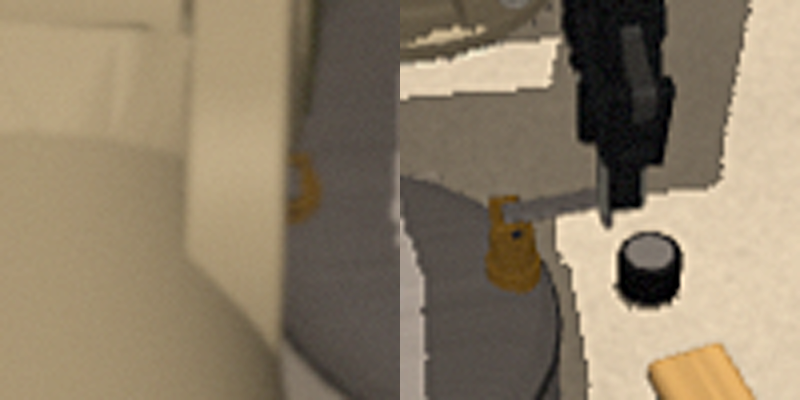

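The top view is blocked by the arm. In the scene crop the near fingertip is at about (346.8,182), with the tab just left of it at about (341,182). I'll compare that with the predicted projections.

Run:
```python
from h import *
s=env.read_camera("scene")
p=env.get_state()["tcp_pos"]
for dx in (.021,.035): print(proj(s,p+[dx,dx*.075,-.011]),proj(s,p+[dx,dx*.075,-.005]))
print("tab",proj(s,[.483,.0776,.198]),proj(s,[.483,.0776,.189]),proj(s,[.4935,-.0555,.224]))
```

```text
[343.65014963 180.2721928 ] [343.69425389 177.84386342]
[345.24042634 185.3911766 ] [345.29277861 182.9646673 ]
tab [340.83636899 181.70568879] [340.79267556 185.18662284] [269.77894765 181.2469452 ]
```

```bash
python3 -m jog '[[0,0,0.001,0.013,0],[0,0,0.001,0.013,0],[0,0,0,0.012,0],[0,0,0,0,0]]'
python3 -m jog '[[0.4,0,0,0,0],[0.6,0,0,0,0],[0.6,0,0,0,0],[0.6,0,0,0,0]]' 20
python3 -m jog '[[1,0,0,0,0],[1,0,0,0,0],[1,0,0,0,0],[1,0,0,0,0],[1,0,0,0,0]]' 20
```

```text
clock: 3.2
tcp_pos: [0.4832, 0.0786, 0.191]
orientation: [-0.001, 0.68, 0.733, -0.001]
wrist_force: [-0.7, 0.1, -0.0]
finger_gap: 0.0426
grip_force: 0.0
clock: 3.53
tcp_pos: [0.4838, 0.0785, 0.193]
orientation: [-0.0, 0.68, 0.733, -0.0]
wrist_force: [-2.7, -1.6, 0.7]
finger_gap: 0.0173
grip_force: 1.6
clock: 3.95
tcp_pos: [0.4828, 0.0785, 0.1925]
orientation: [-0.001, 0.68, 0.733, -0.001]
wrist_force: [-4.6, -1.1, 2.5]
finger_gap: 0.0115
grip_force: 21.9
```

```bash
python3 -m jog '[[1,0,-0.001,-0.0059,0],[1,-0.0008,0,-0.006,0],[1,-0.0015,0,-0.0057,0],[1,-0.0023,0,-0.0055,0],[1,-0.003,0,-0.0052,0]]' 25
python3 -m jog '[[1,-0.0036,0,-0.0047,0],[1,-0.0042,0,-0.0043,0],[1,-0.0047,0,-0.0036,0],[1,-0.0052,0,-0.003,0],[1,-0.0055,0,-0.0023,0]]' 25
python3 -m jog '[[1,0,0,0,0],[1,0,0,0,0]]'
```

```text
clock: 4.37
tcp_pos: [0.4833, 0.0711, 0.221]
orientation: [-0.001, 0.68, 0.733, 0.0]
wrist_force: [-2.2, 0.7, -6.7]
finger_gap: 0.011
grip_force: 24.3
clock: 4.78
tcp_pos: [0.4855, 0.0481, 0.2392]
orientation: [-0.0, 0.68, 0.733, 0.001]
wrist_force: [-2.5, 4.4, -2.8]
finger_gap: 0.0111
grip_force: 24.3
clock: 4.95
tcp_pos: [0.4856, 0.0474, 0.2395]
orientation: [0.0, 0.681, 0.733, 0.0]
wrist_force: [-3.5, 2.8, 2.3]
finger_gap: 0.0114
grip_force: 25.0
```

```bash
python3 -m jog '[[1,-0.002,0,-0.0006,0],[1,0,0,0,0]]'
python3 -m jog '[[1,-0.002,0,-0.0004,0],[1,0,0,0,0]]'
```

```text
clock: 5.12
tcp_pos: [0.4857, 0.0462, 0.2399]
orientation: [-0.0, 0.68, 0.733, 0.001]
wrist_force: [-3.4, 4.4, 1.5]
finger_gap: 0.0109
grip_force: 24.9
clock: 5.28
tcp_pos: [0.4859, 0.0445, 0.2403]
orientation: [-0.0, 0.68, 0.733, 0.001]
wrist_force: [-4.3, 5.0, 2.1]
finger_gap: 0.0113
grip_force: 24.7
```

```bash
python3 -m jog '[[0.3,0,0,0,0],[0.2,0,0,0,0],[0.2,0,0,-0.01,0],[0,0,0,-0.03,0],[-0.2,0,0,-0.03,0]]'
python3 -m jog '[[-0.6,0.02,0,-0.02,0],[-1,0.035,0,0,0],[-1,0.035,0,0,0],[-1,0.035,0,0,0],[-1,0.035,0,0,0]]'
python3 -m jog '[[-1,0.035,0,0,0],[-1,0.035,0,0,0],[-1,0.03,0,0,0],[-1,0,0,0,0]]'
python3 - <<'E'
from h import *
s=env.read_camera("scene");t=env.read_camera("top")
b=cv2.resize(s["img"][155:215,225:365],None,fx=5,fy=5,interpolation=cv2.INTER_CUBIC)
a=cv2.resize(t["img"][250:310,285:425],None,fx=5,fy=5,interpolation=cv2.INTER_CUBIC)
cv2.imwrite("pics/c3.png",np.clip(np.vstack([a,b])[:,:,::-1]*1.5,0,255).astype(np.uint8))
for n,c,(x,y,w,h) in [("top",t,(350,250,60,50)),("scene",s,(245,165,60,50))]:
    m=(c["img"][y:y+h,x:x+w].max(2)<50).astype(np.uint8)
    k,l,st,ce=cv2.connectedComponentsWithStats(m)
    for i in range(1,k):
        if st[i,4]>80: print(n,st[i]+[x,y,0,0,0],ce[i]+[x,y])
E
```

```text
clock: 5.7
tcp_pos: [0.4853, 0.0434, 0.3102]
orientation: [-0.0, 0.68, 0.733, -0.001]
wrist_force: [1.3, 0.1, -0.3]
finger_gap: 0.0507
grip_force: 0.0
clock: 6.12
tcp_pos: [0.4745, 0.2045, 0.331]
orientation: [0.001, 0.681, 0.733, 0.001]
wrist_force: [0.9, -0.5, -0.4]
finger_gap: 0.0852
grip_force: 0.0
clock: 6.45
tcp_pos: [0.4664, 0.3075, 0.33]
orientation: [0.0, 0.679, 0.735, 0.001]
wrist_force: [-1.0, 0.1, -1.3]
finger_gap: 0.0855
grip_force: 0.0
top [360 258  35  35 342] [375.59356725 276.6374269 ]
scene [255 173  32  35 610] [271.56065574 193.72131148]
```

View pics/c3.png

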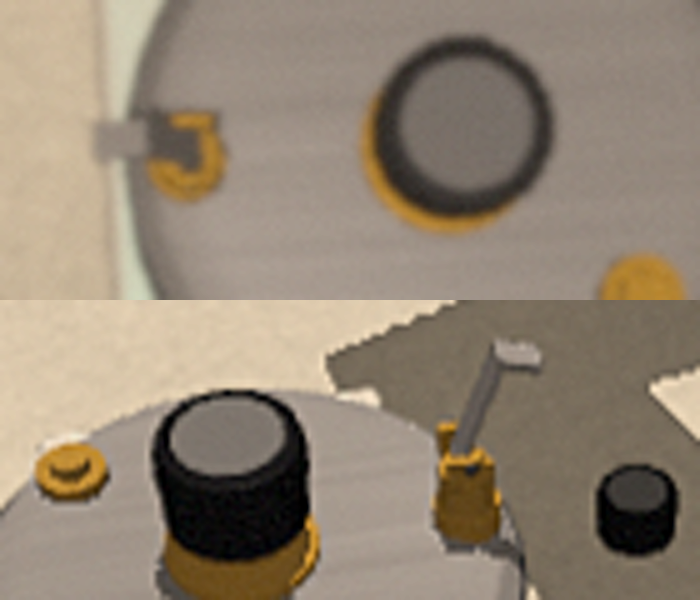

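The lever now stands steep. Its end corner is at scene (324.6,163.6), the tab's free edge at about (333,168), and the boiler and cap look unmoved. I'll check the lever angle against its stop.

Run:
```python
from h import *
s=env.read_camera("scene");t=env.read_camera("top")
th=np.radians(4.3);ey=np.array([-np.sin(th),np.cos(th),0]);ez=np.array([0,0,1])
N=np.array([.4935,-.0555,0]);P=N+.088*ey+.201*ez
for a in (0,60,65,70,74.5):
    r=np.radians(a)
    f=lambda y,z:P+ey*(y*np.cos(r)-z*np.sin(r))+ez*(y*np.sin(r)+z*np.cos(r))
    print(a,[proj(s,f(*q)).round(1).tolist() for q in((48,7),(45.5,-3),(45.5,-12)) for q in [np.array(q)/1000]],[proj(t,f(*q)).round(1).tolist() for q in [(.048,.007),(.0455,-.012)]])
```

```text
0 [[342.2, 177.8], [340.9, 181.9], [340.8, 185.4]] [[291.3, 280.8], [293.4, 282.0]]
60 [[326.3, 164.4], [330.4, 166.9], [334.5, 168.2]] [[309.8, 277.1], [300.1, 278.5]]
65 [[324.2, 164.1], [328.5, 166.3], [332.9, 167.2]] [[312.4, 276.9], [302.0, 278.2]]
70 [[322.0, 164.0], [326.6, 165.8], [331.1, 166.4]] [[315.1, 276.7], [304.1, 277.9]]
74.5 [[319.9, 164.0], [324.8, 165.5], [329.5, 165.8]] [[317.6, 276.5], [306.1, 277.7]]
```

The lever reads about 65°, short of the stop at 74.5°. I'll push the tab on with shut fingers from the +y side.

```bash
python3 -m jog '[[1,-0.0365,0,0,0],[1,-0.0365,0,0,0],[1,-0.0365,0,0,0],[1,-0.0365,0,0,0],[1,-0.0365,0,0,0]]' 20
python3 -m jog '[[1,-0.0365,0,0,0],[1,0,0,0.03,0],[1,0,0,0.03,0],[1,0,0,0.031,0],[1,0,0,0,0]]'
python3 -m jog '[[1,-0.004,0,0,0],[1,-0.004,0,0,0],[1,-0.002,0,0,0],[1,0,0,0,0]]'
python3 -m jog '[[1,-0.003,0,0,0],[1,-0.003,0,0,0],[1,0,0,0,0]]'
python3 -m jog '[[1,-0.002,0,0,0],[1,0,0,0,0]]'
```

```text
clock: 7.07
tcp_pos: [0.4797, 0.118, 0.3301]
orientation: [0.001, 0.681, 0.732, 0.0]
wrist_force: [1.5, -1.0, 0.2]
finger_gap: 0.0256
grip_force: 0.0
clock: 7.48
tcp_pos: [0.4788, 0.0826, 0.2333]
orientation: [-0.003, 0.682, 0.732, -0.003]
wrist_force: [-0.8, -0.3, -0.9]
finger_gap: 0.0001
grip_force: 0.0
clock: 7.82
tcp_pos: [0.4848, 0.0741, 0.2407]
orientation: [0.002, 0.681, 0.733, 0.001]
wrist_force: [-0.4, 0.4, -0.6]
finger_gap: -0.0001
grip_force: 0.0
clock: 8.07
tcp_pos: [0.4844, 0.0688, 0.2393]
orientation: [0.0, 0.68, 0.733, 0.001]
wrist_force: [-0.5, 2.1, 0.6]
finger_gap: -0.0001
grip_force: 0.6
clock: 8.23
tcp_pos: [0.4843, 0.0679, 0.2391]
orientation: [-0.001, 0.68, 0.733, 0.002]
wrist_force: [0.3, 5.2, 3.5]
finger_gap: 0.0001
grip_force: 3.0
```

```bash
python3 -m jog '[[1,-0.0015,0,0,0],[1,0,0,0,0]]'
python3 -m jog '[[1,-0.001,0,0,0],[1,0,0,0,0]]'
```

```text
clock: 8.4
tcp_pos: [0.4843, 0.0675, 0.2392]
orientation: [-0.001, 0.68, 0.734, 0.002]
wrist_force: [0.2, 10.2, 4.3]
finger_gap: 0.0001
grip_force: 5.2
clock: 8.57
tcp_pos: [0.4843, 0.0674, 0.2393]
orientation: [-0.002, 0.679, 0.734, 0.003]
wrist_force: [-0.9, 13.1, 4.4]
finger_gap: 0.0002
grip_force: 6.6
```

```bash
python3 -m jog '[[1,0.03,0,0,0],[1,0.03,0,0,0],[1,0.03,0,-0.03,0],[-1,0.03,0,-0.03,0],[-1,0.04,0,-0.03,0]]'
python3 -m jog '[[-1,0.04,0,0,0],[-1,0.04,0,0,0],[-1,0,0,0,0]]'
python3 - <<'E'
from h import *
s=env.read_camera("scene");t=env.read_camera("top")
b=cv2.resize(s["img"][155:215,225:365],None,fx=5,fy=5,interpolation=cv2.INTER_CUBIC)
a=cv2.resize(t["img"][250:310,285:425],None,fx=5,fy=5,interpolation=cv2.INTER_CUBIC)
cv2.imwrite("pics/c4.png",np.clip(np.vstack([a,b])[:,:,::-1]*1.5,0,255).astype(np.uint8))
st=env.get_state();print(st["tcp_pos"],st["joint_pos"])
# cap outline: dark ring + grey top -> top-face circle via grey blob
for n,c,(x,y,w,h) in [("top",t,(350,250,60,50)),("scene",s,(245,165,60,50))]:
    m=(c["img"][y:y+h,x:x+w].max(2)<50).astype(np.uint8)
    cs,hi=cv2.findContours(m,cv2.RETR_CCOMP,cv2.CHAIN_APPROX_NONE)
    for q in cs:
        if len(q)>30: e=cv2.fitEllipse(q); print(n,np.array(e[0])+[x,y],e[1])
E
```

```text
clock: 8.98
tcp_pos: [0.4723, 0.2166, 0.3237]
orientation: [0.0, 0.681, 0.733, -0.0]
wrist_force: [1.2, 0.8, 0.5]
finger_gap: 0.0233
grip_force: 0.0
clock: 9.23
tcp_pos: [0.4661, 0.3015, 0.3223]
orientation: [-0.0, 0.678, 0.735, 0.001]
wrist_force: [0.2, -0.6, -1.6]
finger_gap: 0.0606
grip_force: 0.0
[0.46634336 0.29707531 0.32181029] [ 4.22469081e-01  2.62924055e-01  1.70644583e-01  1.47966887e+00
 -8.67582038e-04  1.91538373e+00]
top [377.11100578 275.20722008] (33.298099517822266, 34.42997360229492)
top [377.83420181 274.46650887] (28.43213653564453, 29.103425979614258)
scene [271.06498146 189.84988022] (31.09571647644043, 35.10519027709961)
scene [270.05331802 181.74939346] (16.82068634033203, 24.153406143188477)
```

View pics/c4.png

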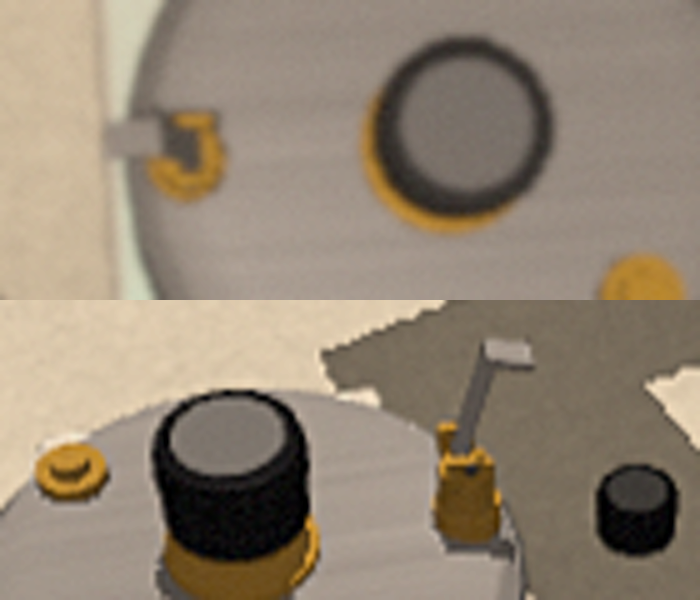

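Run:
```python
from h import *
s=env.read_camera("scene");t=env.read_camera("top")
a,b=(377.83,274.47),(270.05,181.75)
print(tri(t,a,s,b),onz(t,*a,.224),onz(s,*b,.224))
```

```text
(array([ 0.49530987, -0.05560768,  0.22443518]), np.float64(0.0011401813350840082)) [ 0.49534631 -0.05622689  0.224     ] [ 0.49491903 -0.05506051  0.224     ]
```

The cap centre measures (0.4952, -0.0556, top at 0.224). Now I'll move over it with the fingers open.

```bash
python3 -m jog '[[-1,-0.0354,0.001,0,0],[-1,-0.0354,0.001,0,0],[-1,-0.0354,0,0,0],[-1,-0.0354,0,0,0],[-1,-0.0354,0,0,0]]'
python3 -m jog '[[-1,-0.0354,0,0,0],[-1,-0.0354,0,0,0],[-1,-0.0354,0,0,0],[-1,-0.0354,0,0,0],[-1,-0.0354,0,0,0]]'
python3 -m jog '[[-1,0,0,0,0],[-1,0,0,0,0],[-1,0,0,0,0]]'
```

```text
clock: 9.85
tcp_pos: [0.4815, 0.1163, 0.3225]
orientation: [0.0, 0.681, 0.732, -0.0]
wrist_force: [1.5, -0.5, 0.3]
finger_gap: 0.0852
grip_force: 0.0
clock: 10.27
tcp_pos: [0.4941, -0.0603, 0.3226]
orientation: [0.0, 0.681, 0.732, -0.0]
wrist_force: [0.3, 0.5, 0.9]
finger_gap: 0.0853
grip_force: 0.0
clock: 10.52
tcp_pos: [0.4945, -0.058, 0.3224]
orientation: [-0.0, 0.681, 0.732, -0.0]
wrist_force: [0.0, 0.6, -0.2]
finger_gap: 0.0853
grip_force: 0.0
```

```bash
python3 -m jog '[[-1,0.0024,0.0008,0.03,0],[-1,0,0,0.03,0],[-1,0,0,0.03,0],[-1,0,0,0.02,0],[-1,0,0,0.009,0]]'
python3 -m jog '[[-1,0,0,0,0],[-1,0,0,0,0]]'
python3 -m jog '[[-0.3,0,0,0,0],[0,0,0,0,0],[0.2,0,0,0,0],[0.4,0,0,0,0],[0.4,0,0,0,0]]' 20
```

```text
clock: 10.93
tcp_pos: [0.4936, -0.0529, 0.2005]
orientation: [-0.002, 0.68, 0.734, -0.001]
wrist_force: [-1.5, 0.3, -0.3]
finger_gap: 0.0848
grip_force: 0.0
clock: 11.1
tcp_pos: [0.4959, -0.0539, 0.2041]
orientation: [0.0, 0.68, 0.733, 0.0]
wrist_force: [0.1, -0.2, -0.2]
finger_gap: 0.0854
grip_force: 0.0
clock: 11.52
tcp_pos: [0.4956, -0.0548, 0.205]
orientation: [0.001, 0.68, 0.733, -0.0]
wrist_force: [-3.5, 0.1, 5.5]
finger_gap: 0.0557
grip_force: 21.3
```

```bash
python3 -m jog '[[1,0,-0.001,0,0],[1,0,0,0,0],[1,0,0,0,0]]' 85
python3 -m jog '[[1,0,0,0.001,0],[1,0,0,0,0]]'
python3 -c "
from workcell import env;s=env.get_state();print(s['ft_torque'],s['wrist_force'],s['finger_gap'])"
```

```text
clock: 11.77
tcp_pos: [0.4957, -0.0548, 0.2054]
orientation: [0.001, 0.68, 0.733, 0.001]
wrist_force: [-1.7, 0.7, 6.5]
finger_gap: 0.054
grip_force: 88.3
clock: 11.93
tcp_pos: [0.4958, -0.0549, 0.2054]
orientation: [0.002, 0.68, 0.733, 0.001]
wrist_force: [-3.1, 1.2, 11.9]
finger_gap: 0.0541
grip_force: 89.2
[0.20906632 0.70832495 0.1309571 ] [-3.11707712  1.20150802 11.87117578] 0.054138139646158275
```

```bash
python3 -m jog '[[1,0,0,-0.0005,-4],[1,0,0,0,-4],[1,0,0,0,-4],[1,0,0,0,0]]'
python3 -c "
from workcell import env;s=env.get_state();print(s['ft_torque'],s['wrist_force'])"
python3 -m jog '[[1,0,0,0,-4],[1,0,0,0,-4],[1,0,0,0,0]]'
python3 -c "
from workcell import env;s=env.get_state();print(s['ft_torque'],s['wrist_force'])"
```

```text
clock: 12.27
tcp_pos: [0.4959, -0.0549, 0.2059]
orientation: [0.002, 0.599, 0.801, 0.001]
wrist_force: [-2.8, 1.0, 11.1]
finger_gap: 0.0539
grip_force: 89.0
[0.11057825 0.6571051  0.11939301] [-2.81384743  0.95150658 11.14031025]
clock: 12.52
tcp_pos: [0.4958, -0.0548, 0.2061]
orientation: [0.002, 0.541, 0.841, 0.001]
wrist_force: [-4.7, 0.8, 13.2]
finger_gap: 0.0541
grip_force: 89.2
[0.15689813 0.84936798 0.21732493] [-4.70754214  0.77228837 13.24723288]
```

```bash
cat > bc.py <<'E'
from h import *
s=env.read_camera("scene")["img"]; o=cv2.imread("pics/scene0.png")
g=lambda i,f:cv2.cvtColor(i,f)
A=g(o,cv2.COLOR_BGR2GRAY);B=g(s,cv2.COLOR_RGB2GRAY)
for n,(x,y,w,h) in dict(trayR=(318,255,34,44),trayL=(215,265,30,45),box=(256,264,22,30),knob=(228,178,22,20)).items():
    T=A[y:y+h,x:x+w];r=cv2.matchTemplate(cv2.resize(B[y-5:y+h+5,x-5:x+w+5],None,fx=5,fy=5,interpolation=3),cv2.resize(T,None,fx=5,fy=5,interpolation=3),cv2.TM_CCOEFF_NORMED)
    _,m,_,p=cv2.minMaxLoc(r);print(n,round(m,3),(np.array(p)-25)/5)
st=env.get_state();print(st["ft_torque"],st["tcp_pos"])
E
python3 bc.py
python3 -m jog '[[1,0,0,-0.001,-4],[1,0,0,0,-4],[1,0,0,0,-4],[1,0,0,0,0]]'
python3 bc.py
```

```text
trayR 0.981 [0. 0.]
trayL 0.732 [0. 0.]
box 0.952 [0. 0.]
knob 0.766 [0. 0.]
[0.18536388 0.84981434 0.17494278] [ 0.49573521 -0.05482339  0.20615026]
clock: 12.9
tcp_pos: [0.4956, -0.0546, 0.2068]
orientation: [0.002, 0.45, 0.893, 0.001]
wrist_force: [-2.9, 1.7, 11.4]
finger_gap: 0.0542
grip_force: 88.9
trayR 0.981 [0. 0.]
trayL 0.731 [0. 0.]
box 0.952 [0. 0.]
knob 0.765 [0. 0.]
[0.31014704 0.72356849 0.18079605] [ 0.49560876 -0.05469416  0.20678348]
```

```bash
python3 -m jog '[[1,0,0,-0.001,-4],[1,0,0,0,-4],[1,0,0,0,-4],[1,0,0,0,0]]'
python3 bc.py|tail -1
python3 -m jog '[[1,0,0,0,-4],[1,0,0,0,-4],[1,0,0,0,0]]'
python3 bc.py
```

```text
clock: 13.28
tcp_pos: [0.4953, -0.0547, 0.2075]
orientation: [0.001, 0.355, 0.935, 0.0]
wrist_force: [-3.7, 0.9, 10.4]
finger_gap: 0.0539
grip_force: 89.2
[0.11491946 0.81754814 0.07746321] [ 0.49526952 -0.05479734  0.20750594]
clock: 13.58
tcp_pos: [0.4952, -0.055, 0.2075]
orientation: [0.001, 0.289, 0.957, -0.0]
wrist_force: [-4.3, -0.6, 11.4]
finger_gap: 0.0536
grip_force: 89.1
trayR 0.981 [0. 0.]
trayL 0.731 [0. 0.]
box 0.953 [0. 0.]
knob 0.765 [0. 0.]
[-0.05051206  0.90376329  0.04337541] [ 0.49522901 -0.05506833  0.20755304]
```

```bash
python3 -m jog '[[1,0,0,0,-3],[1,0,0,-0.001,0],[1,0,0,-0.001,0],[1,0,0,0,0]]'
python3 -m jog '[[1,0,0,-0.001,0],[1,0,0,-0.001,0],[1,0,0,0,0]]'
python3 bc.py
```

```text
clock: 13.97
tcp_pos: [0.4951, -0.055, 0.2077]
orientation: [0.001, 0.265, 0.964, -0.0]
wrist_force: [-1.7, -0.9, 4.6]
finger_gap: 0.0541
grip_force: 89.2
clock: 14.22
tcp_pos: [0.4947, -0.0548, 0.2086]
orientation: [-0.0, 0.265, 0.964, -0.0]
wrist_force: [-0.5, -2.6, -0.5]
finger_gap: 0.0539
grip_force: 89.4
trayR 0.981 [0. 0.]
trayL 0.731 [0. 0.]
box 0.952 [0. 0.]
knob 0.767 [0. 0.]
[-0.37463344  0.18501439  0.001822  ] [ 0.49473725 -0.05476537  0.20865062]
```

```bash
python3 -m jog '[[1,0,0,-0.001,0],[1,0,0,-0.001,0],[1,0,0,0,0],[1,0,0,0,0]]'
python3 -m jog '[[1,0,0,-0.001,0],[1,0,0,0,0],[1,0,0,0,0]]'
python3 bc.py
```

```text
clock: 14.6
tcp_pos: [0.4946, -0.0547, 0.2108]
orientation: [-0.0, 0.265, 0.964, -0.0]
wrist_force: [-1.5, -1.6, -1.9]
finger_gap: 0.0539
grip_force: 89.5
clock: 14.85
tcp_pos: [0.4947, -0.0547, 0.2119]
orientation: [-0.0, 0.265, 0.964, -0.0]
wrist_force: [-1.4, -1.7, -2.7]
finger_gap: 0.054
grip_force: 89.5
trayR 0.981 [0. 0.]
trayL 0.732 [0. 0.]
box 0.952 [0. 0.]
knob 0.766 [0. 0.]
[-4.45032670e-01  2.92750345e-01 -2.05271195e-04] [ 0.49467185 -0.05465968  0.21188877]
```

```bash
python3 -m jog '[[1,0,0,-0.003,0],[1,0,0,-0.004,0],[1,0,0,-0.005,0],[1,0,0,-0.005,0],[1,0,0,-0.005,0]]'
python3 -m jog '[[1,0,0,-0.004,0],[1,0,0,-0.002,0],[1,0,0,0,0],[1,0,0,0,0],[1,0,0,0,0]]'
python3 bc.py
python3 - <<'E'
from h import *
s=env.read_camera("scene");t=env.read_camera("top")
b=cv2.resize(s["img"][125:215,215:355],None,fx=5,fy=5,interpolation=cv2.INTER_CUBIC)
cv2.imwrite("pics/c5.png",np.clip(b[:,:,::-1]*1.5,0,255).astype(np.uint8))
p=lambda z:proj(s,[.4952,-.0556,z]); print(p(.2),p(.22),p(.258))
E
```

```text
clock: 15.32
tcp_pos: [0.4952, -0.0545, 0.2349]
orientation: [0.001, 0.265, 0.964, 0.0]
wrist_force: [0.4, -1.4, -1.8]
finger_gap: 0.0539
grip_force: 89.6
clock: 15.73
tcp_pos: [0.4947, -0.0546, 0.2397]
orientation: [-0.0, 0.265, 0.964, 0.0]
wrist_force: [-0.6, -0.1, -1.5]
finger_gap: 0.0539
grip_force: 89.6
trayR 0.981 [0. 0.]
trayL 0.722 [0. 0.]
box 0.949 [0. 0.]
knob 0.759 [0. 0.]
[ 0.05344977 -0.01837341 -0.04546358] [ 0.49463157 -0.05459726  0.23962128]
[271.004261  191.3981119] [269.97218621 183.49111465] [267.91601832 167.73826999]
```

View pics/c5.png

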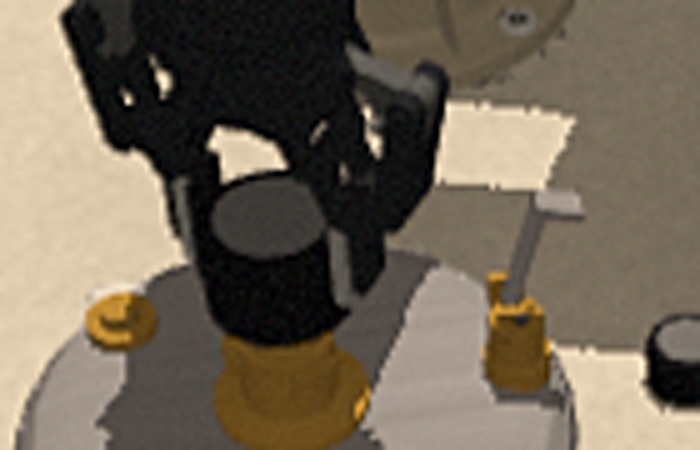

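The cap hangs upright at about (269,168) in the scene view, clear of the neck at about (271,195). The lever is still up at (321.6,163.6) and the boiler hasn't moved. I'll make a small centring nudge, settle, then hand in.

```bash
python3 -m jog '[[1,-0.0006,0,0,0],[1,0,0,-0.0005,0],[1,0,0,0,0],[1,0,0,0,0],[1,0,0,0,0]]'
python3 -m jog '[[1,0,0,0,0],[1,0,0,0,0],[1,0,0,0,0],[1,0,0,0,0]]'
python3 -c "
from workcell import env;print(env.hand_in())"
```

```text
clock: 16.3
tcp_pos: [0.4954, -0.055, 0.2404]
orientation: [0.0, 0.265, 0.964, 0.0]
wrist_force: [0.3, 0.6, -1.1]
finger_gap: 0.054
grip_force: 89.6
clock: 16.63
tcp_pos: [0.4953, -0.0549, 0.2404]
orientation: [-0.0, 0.265, 0.964, 0.0]
wrist_force: [-0.3, -0.1, -1.5]
finger_gap: 0.0541
grip_force: 89.6
the job is handed in; nothing more can be done
None
```

I handed the job in at about 17 s: the vent lever was pushed up until it hit a hard stop (the camera put it nearer 70° than the 74.5° stop), then the cap was unscrewed about 55° and is held still over the neck with about 2 cm of clear air, and the boiler showed no movement in the scene camera.

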